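# Seat a round bar in the V-stop of a bench laser micrometer

## Robot

A 6-joint arm with a two-finger parallel gripper is mounted at the origin on the work surface. World frame = base frame: x ahead of the robot, y to its left, z up, the work surface at z = 0. Lengths are in m, angles in rad, forces in N, time in s.
With the tool pointing down it reaches from about 0.275 to 0.825 m from the base axis. Payload 4.9 kg.
Tool frame: the origin (TCP) lies at the very end of the fingers, on their centre line; the grasp point (between the pads) lies hold_point_z behind it (hold_point_z is the distance from the TCP to the grasp point, in m); z points along the fingers, y is the direction in which the jaws open and shut (so a half turn about z gives the same grasp; the last joint's range is limited). The gripper opens to 85 mm and grips with 20 to 120 N. Pads are 22 mm wide; open, the fingers measure 114 mm over their backs; the gripper's body (76 mm by 85 mm) begins 54 mm behind the grasp point. The pads swing forward as they close: fully open they stand 13 mm farther back than shut.
Start: joints at [-1.313, 0.326, -0.193, 1.052, 0, 1.437], TCP at [0.21, -0.508, 0.231] pointing down, gripper open.
Joint ranges: [-2.65, 2.65], [-0.97, 1.79], [-1.3, 1.35], [-1.93, 2.1], [-1.47, 1.37], [-3.14, 3.14]. Speed limits (rad/s): [2.57, 2.57, 3.14, 3.14, 3.14, 3.14].

## Interface

Orientations are given as a 3x3 rotation matrix whose columns are the frame's x, y, z axes.
In Python, from workcell import * gives the robot as it stands.
- The arm moves only by the tool apply_moves, never from a script. Its argument "targets" is a list of rows, each an object with "linear": the shift along the world's x, y, z in mm, a list of three; "angular": the turn, a rotation vector about the world's x, y, z in rad, a list of three; "claw": the opening in per cent of the stroke, from 0 (shut) to 100 (fully open). In form: [{"linear": [x, y, z], "angular": [wx, wy, wz], "claw": claw}, ...]. A call has 1 to 5 rows; each row is the pose to reach, as a shift and turn from the pose commanded when the call began; what a row does not reach only later rows make up. A row lasts 1/10 s, in which the tool goes at most 50 mm and 8.59 degrees, less where a joint would pass 70% of its speed; a pose out of reach is approached as far as the arm can. A call with a gripper value outside its range is refused whole. The fingers move at their own pace and stop on an object; "force" is the grip in N (left out, the last holds). Time passes only in rows, so rows that repeat a pose let the fingers close. It gives the time, the measured TCP pose, the force and the opening at its end, in the units of the state.
- get_obs(): the state, without advancing time (a new reading comes with each control period).
- capture(name): name is "side" or "top"; returns the picture (384x512x3 uint8, red, green, blue); there is no depth.
- calibration(name): a dict with "vfov" (degrees; the focal length in pixels is half the picture's height over the tangent of half this angle, whatever the lens; pixels are square), "cx", "cy" (the principal point, pixels), "k1" (the pictures are not rectified: a ray, as slopes to the right and down, at radius r is drawn at 1 + k1 r^2 times it, then the intrinsics apply), "rvec" (rotation vector, rad) and "tvec" (3), from world to camera coordinates, as OpenCV has them. Camera axes: x right, y down, z forward; pixel columns grow to the right and rows downward; lengths in m; the calibration is good to about 2 mm. A picture is of the moment at which its call begins. calibration takes no time and is no camera call.
- sign_off(): hands the job in, once; it reports no verdict.
Trained networks look in the newest picture that a camera, given by its name, has taken for a name from the list of things; names that differ only in an ending like _2 or _b are one class to them, and where a whole thing is asked for, a point or a joint stands for the part that bears it (a point fixed in the world has none). Each returns a list of dicts, best first, with "confidence" (0 to 1); they miss things now and then, are a little off and sometimes report something else, mostly with a low value. They report only what shows in the picture. A call takes as long as a camera call.
- outline_of(camera, query): "mask" (384x512 bool, what is visible of it) and "at" ([column, row] in pixels, amid what is visible of it).
The state is a dict: "time": time; "joint_positions": joint angles; "qd": joint speeds; "effort": joint torques, N m; "ee_pos": TCP position; "eef_rot": TCP orientation; "contact_force": force on the tool from outside, world axes, zero at the start; "wrist_torque": the same for the moment, N m; "finger_gap": finger opening in m.
Only numpy, scipy, OpenCV 4.12 (cv2) and the standard library are available. Lean on these libraries where they do the work, as an engineer would, in place of code of your own. Each camera call takes 0.05 s, during which the arm holds its last target.

## Task

Take the bare steel bar from the blue rack and stand it upright on the base plate of the laser micrometer, in front of the V-stop and clear of it. Then slide it along the plate into the V until it settles fully home against both faces, keep it pressed there for a second with a steady push of about 12 N (15 N would upset the stop's setting), and let go, leaving it seated and upright. Leave the other bars, the jar and the ring where they are.

Things in the scene. Friction and masses are not known exactly. Their poses are not given: they have to be found in the camera images.
- steel_bar_center (a point): Centre (half-way up) of the bare grey steel bar to be measured: an upright solid cylinder, 36 mm in diameter, 60 mm tall, 0.35 to 0.6 kg. z runs along its axis; its turn about z means nothing. It starts standing in one of the three pockets of the blue rack.
- v_seat (a point): On the top face of the micrometer's base plate, 20 mm above the bench: where the axis of the seated bar stands (a seated bar's centre is 30 mm above it). x points level into the V along its middle: the direction to push; y left, z up. The V's apex is 25.5 mm ahead (+x); its mouth opens to -x, its tips ending about 1 mm ahead of this point. The plate goes on, flat and empty, 95 mm behind (-x).
- gauge: The laser micrometer, fixed to the bench: aluminium base plate 160 (x) x 330 (y) x 20 mm, carrying the dark V-stop (72 mm wide, 28 mm tall over the plate) and, left and right, two white heads, 90 mm tall over the plate, 110 mm along x, 106 mm from the middle. Origin: centre of the plate's underside, 15 mm behind the seat; same axes as the seat. The bar drags on the plate with 0.5 to 1.5 N
- v_left: The left (+y) hardened steel face plate of the V-stop: 30 x 9 x 28 mm tall, standing upright at 45 degrees to the push. Origin: centre of its underside, on the base plate. x of this frame runs along the plate; its working face, ground and lightly oiled like the base plate (friction 0.14 to 0.24), is the one on its -y side. Rigid.
- v_right: The right (-y) face plate of the V-stop, the mirror image of the left one: its working face is the one on its +y side. The two faces stand at 90 degrees to one another. Pushed level with 12 N, a centred bar bears on each face with about 7 N; one off centre meets one face first, presses sideways, and slides home if the hand gives way to it.
- rack: Fixed blue plastic rack, 210 x 80 mm, with three pockets in a row along its x, their centres 67 mm apart (the middle one at the rack's centre). Origin: centre of its underside. The bars stand on its floor, 5 mm over the bench; its rim and dividers are 14 mm tall over the bench and 5 mm thick.
- brass_bar_center (a point): Centre of a yellow brass bar of the same size in the rack: leave it.
- copper_bar_center (a point): Centre of a reddish copper bar of the same size in the rack: leave it.
- jar: Amber jar with a black cap, 60 mm in diameter and 85 mm tall, standing on the bench; origin at the centre of its underside: leave it.
- master_ring: Dark steel setting ring, 64 mm outside and 36 mm inside diameter, 20 mm tall, lying on the bench; origin at the centre of its underside: leave it.

How it is judged:
On the way, in this order (a step that is already met when the one before it is completed fails the run):
1. the steel bar stands upright on the base plate in front of the V-stop, touching neither face (z of steel_bar_center in the frame of v_seat between 0.028 and 0.0325 m and x of steel_bar_center in the frame of v_seat between -0.09 and -0.004 m and angle between steel_bar_center's own z axis and vertical below 0.06 rad and contact force between steel_bar and v_left below 0.2 N and contact force between steel_bar and v_right below 0.2 N), for 0.2 s.
2. the bar is pressed home, bearing on both faces with at least 4 N each for 0.4 s (contact force between steel_bar and v_left above 4 N and contact force between steel_bar and v_right above 4 N and angle between steel_bar_center's own z axis and vertical below 0.05 rad), for 0.4 s.
At the end, for the whole second after the job is handed in: The steel bar stands at rest on the base plate, upright within 0.03 rad, its axis within 1.5 mm of the seated point along and across the V, released; the brass and copper bars, the jar and the ring are within 15 mm of where they began (x of steel_bar_center in the frame of v_seat between -0.0015 and 0.0015 m and y of steel_bar_center in the frame of v_seat between -0.0015 and 0.0015 m and z of steel_bar_center in the frame of v_seat below 0.032 m and angle between steel_bar_center's own z axis and vertical below 0.03 rad and linear speed of steel_bar below 0.01 m/s and distance of each of brass_bar_center, copper_bar_center, jar, master_ring from where it was at the start of the episode below 0.015 m); the robot touches nothing.
It fails at once if a face of the V-stop is pressed by the bar with more than 10 N (contact force between steel_bar and v_left above 10 N or contact force between steel_bar and v_right above 10 N).
It fails at once if another bar, the jar or the ring is shifted by more than 15 mm (distance of any of brass_bar_center, copper_bar_center, jar, master_ring from where it was at the start of the episode above 0.015 m).
It also fails if it takes over 54 s, if anything falls off the work surface, if the arm or the gripper's body presses on something with over 40 N, if the wrist force passes 120 N, or if a joint passes its speed limit or range.

## Working session

There is one attempt and no reset: what is moved stays moved. The work goes in short steps, Python scripts to look and compute and a tool call to move; the robot and the scene stay as the last step left them, time stands still between calls to the robot, and variables do not carry over. Pictures are saved under pics/ and viewed, and the job is handed in when it is done.

Besides the shell and the picture viewer there is one more tool, called as name(argument=value, ...), one argument or row to a line, values as JSON. apply_moves: Moves the arm, as the interface text tells. Its arguments: {"type":"object","properties":{"targets":{"type":"array"},"force":{"type":"number"}},"required":["targets"]}

```bash
ls; mkdir -p pics; python3 - <<'E'
from workcell import *
import cv2
for n in ("side","top"):
    im=capture(n); cv2.imwrite(f"pics/{n}0.png",im[:,:,::-1]); print(n,calibration(n))
print(get_obs())
E
```

```text
pics
side {'vfov': 52.05732670649499, 'cx': 259.1035293599419, 'cy': 194.97695255173613, 'k1': -0.10378252076170928, 'rvec': array([ 2.10771273, -0.12946756,  0.0639021 ]), 'tvec': array([-0.57300657,  0.07535126,  0.98639806])}
top {'vfov': 52.320709018442834, 'cx': 258.7354979541741, 'cy': 197.7391621080112, 'k1': 0.022587739887609645, 'rvec': array([ 2.17051499, -2.19317128,  0.05408257]), 'tvec': array([-0.01380349,  0.56598701,  1.00453345])}
{'time': 0.1, 'joint_positions': array([-1.31319109e+00,  3.26934939e-01, -1.93481878e-01,  1.05197384e+00,
       -1.11166416e-05,  1.43662426e+00]), 'qd': array([-8.20116380e-04, -2.19853861e-03,  1.80529915e-03, -2.01566194e-03,
       -1.40656856e-03,  5.72310853e-05]), 'effort': array([ 3.15227117e-04, -4.44240403e+01,  2.63037300e+01,  7.93230924e-03,
       -1.96786186e-04, -1.25323078e-05]), 'ee_pos': array([ 0.20989693, -0.50781712,  0.23054539]), 'eef_rot': array([[ 9.24231927e-01,  3.81831338e-01, -4.16928991e-04],
       [ 3.81831512e-01, -9.24230668e-01,  1.53888503e-03],
       [ 2.02255969e-04, -1.58148330e-03, -9.99998729e-01]]), 'contact_force': array([ 0.95037787, -1.1859959 ,  1.49790294]), 'wrist_torque': array([-0.00171143,  0.02788601,  0.0237066 ]), 'finger_gap': 0.08553767373581296}
```

View pics/side0.png

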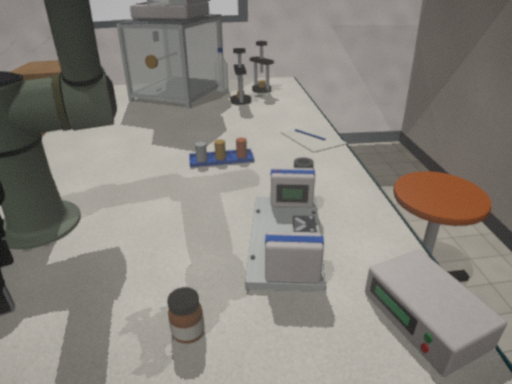

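View pics/top0.png

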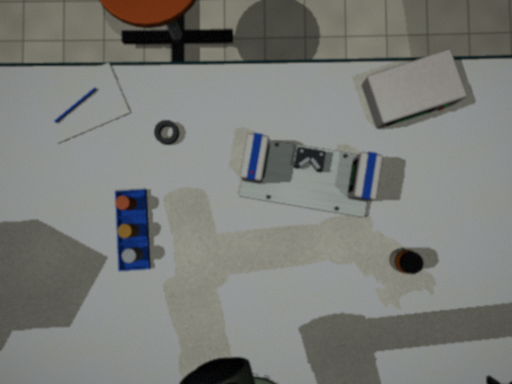

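```bash
python3 -c "
import workcell;print([n for n in dir(workcell) if n[0]!='_'])
from workcell import *
print([ (k,v) for k,v in globals().items() if 'hold' in k])"
```

```text
['MotionError', 'calibration', 'capture', 'get_obs', 'hold_point_z', 'outline_of', 'sign_off']
[('hold_point_z', 0.0187)]
```

```bash
cat > h.py <<'E'
import numpy as np, cv2
from workcell import *
def cam(n):
    c=calibration(n); f=192/np.tan(np.radians(c['vfov']/2))
    R,_=cv2.Rodrigues(c['rvec']); return dict(f=f,cx=c['cx'],cy=c['cy'],k1=c['k1'],R=R,t=c['tvec'])
def proj(n,P):
    c=cam(n); p=np.atleast_2d(P)@c['R'].T+c['t']; s=p[:,:2]/p[:,2:]
    r2=(s**2).sum(1,keepdims=True); s=s*(1+c['k1']*r2)
    return s*c['f']+[c['cx'],c['cy']]
def ray(n,uv):
    c=cam(n); d=(np.asarray(uv,float)-[c['cx'],c['cy']])/c['f']; s=d.copy()
    for _ in range(20): s=d/(1+c['k1']*(s@s))
    v=c['R'].T@np.array([s[0],s[1],1]); o=-c['R'].T@c['t']; return o,v/np.linalg.norm(v)
def onplane(n,uv,z):
    o,v=ray(n,uv); return o+v*(z-o[2])/v[2]
def tri(uvs):
    A=np.zeros((3,3));b=np.zeros(3)
    for n,uv in uvs.items():
        o,v=ray(n,uv);M=np.eye(3)-np.outer(v,v);A+=M;b+=M@o
    return np.linalg.solve(A,b)
E
python3 - <<'E'
from h import *
import pickle
D={}
for n in ("top","side"):
    im=capture(n)
    for q in ["steel_bar_center","brass_bar_center","copper_bar_center","gauge","v_left","v_right","rack"]:
        r=outline_of(n,q)
        D[n,q]=r
        for x in r[:2]:
            m=x['mask']; ys,xs=np.nonzero(m)
            print(n,q,round(x['confidence'],2),np.round(x['at'],1),m.sum(),xs.min(),xs.max(),ys.min(),ys.max())
pickle.dump(D,open('D.pkl','wb'))
for n in("top","side"):
    im=cv2.imread(f"pics/{n}0.png")
    for (a,q),r in D.items():
        if a==n and r:
            cs,_=cv2.findContours(r[0]['mask'].astype(np.uint8),0,2); cv2.drawContours(im,cs,-1,(0,0,255) if q!='rack' else (0,255,0),1)
    c=im[90:290,100:400] if n=='top' else im[130:310,170:340]
    cv2.imwrite(f"pics/{n}1.png",cv2.resize(c,None,fx=2.6,fy=2.6,interpolation=cv2.INTER_CUBIC))
E
```

```text
top steel_bar_center 0.73 [131.6 253.8] 267 121 142 247 262
top steel_bar_center 0.55 [312.  174.6] 8523 239 382 133 216
top brass_bar_center 0.82 [126.5 231.3] 242 118 138 223 237
top copper_bar_center 0.71 [124.1 203.6] 180 117 134 197 208
top gauge 0.79 [308.9 174.3] 8480 239 382 133 217
top v_left 0.52 [300.2 159.7] 44 299 308 158 165
top v_right 0.45 [313.1 164.4] 73 309 319 158 169
top rack 0.65 [136.8 229.6] 1898 115 150 188 271
side steel_bar_center 0.66 [201.3 151.2] 216 195 207 142 162
side brass_bar_center 0.21 [203.9 150.5] 272 195 208 141 163
side copper_bar_center 0.79 [240.5 145.9] 207 236 246 138 158
side copper_bar_center 0.33 [304.8 162.8] 178 295 312 158 168
side gauge 0.59 [285.4 236.6] 7862 245 325 167 291
side v_left 0.54 [296.2 222.4] 97 293 304 217 228
side rack 0.73 [224.8 160.7] 611 189 254 149 167
```

View pics/top1.png

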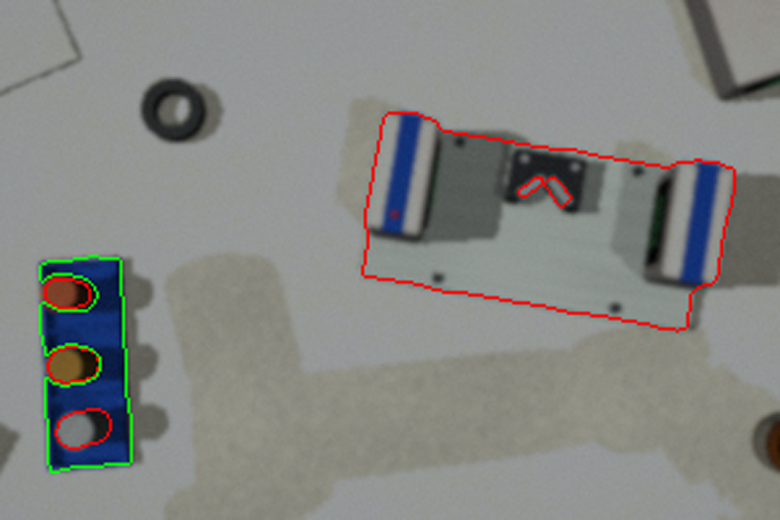

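View pics/side1.png

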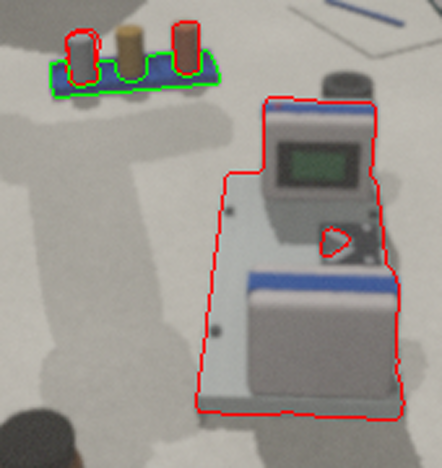

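```bash
cat > fit.py <<'E'
from h import *
import pickle
from scipy.optimize import minimize
S=4
def hullmask(n,P):
    uv=proj(n,P); h=cv2.convexHull(((uv+0.5)*S*16-8).astype(np.int32).reshape(-1,1,2))
    m=np.zeros((384*S,512*S),np.uint8); cv2.fillConvexPoly(m,h,1,shift=4); return m
def box(x0,x1,y0,y1,z0,z1):
    return np.array([[x,y,z] for x in(x0,x1) for y in(y0,y1) for z in(z0,z1)])
def T(P,x,y,a):
    c,s=np.cos(a),np.sin(a); Q=P.copy(); Q[:,0]=x+c*P[:,0]-s*P[:,1]; Q[:,1]=y+s*P[:,0]+c*P[:,1]; return Q
def up(m): return (cv2.resize(m.astype(np.float32),None,fx=S,fy=S,interpolation=cv2.INTER_LINEAR)>.5).astype(np.uint8)
def iou(a,b): return (a&b).sum()/max(1,(a|b).sum())
th=np.linspace(0,2*np.pi,48,endpoint=False)
CYL=np.array([[.018*np.cos(t),.018*np.sin(t),z] for t in th for z in(0,.06)])
if __name__=="__main__":
    D=pickle.load(open('D.pkl','rb'))
    for n in("top","side"):
        c=cam(n); print(n,'campos',-c['R'].T@c['t'])
    # steel
    for cams in (["top"],["side"],["top","side"]):
        Ms={n:up(D[n,'steel_bar_center'][0]['mask']) for n in cams}
        x0=onplane("top",[131,255],.05)[:2]
        f=lambda p:-sum(iou(hullmask(n,T(CYL+[0,0,.005],p[0],p[1],0)),Ms[n]) for n in cams)
        r=minimize(f,x0,method='Nelder-Mead',options=dict(initial_simplex=x0+np.array([[0,0],[.01,0],[0,.01]]),xatol=1e-4))
        print('steel',cams,r.x,r.fun)
    # bars brass/copper top
    for q in('brass_bar_center','copper_bar_center'):
        M=up(D['top',q][0]['mask']); x0=onplane("top",D['top',q][0]['at'],.03)[:2]
        f=lambda p:-iou(hullmask('top',T(CYL+[0,0,.005],p[0],p[1],0)),M)
        r=minimize(f,x0,method='Nelder-Mead',options=dict(initial_simplex=x0+np.array([[0,0],[.01,0],[0,.01]]),xatol=1e-4)); print(q,r.x,r.fun)
    # rack
    M=up(D['top','rack'][0]['mask']); x0=np.r_[onplane("top",D['top','rack'][0]['at'],.01)[:2],1.6]
    B=box(-.105,.105,-.04,.04,0,.014)
    f=lambda p:-iou(hullmask('top',T(B,*p)),M)
    r=minimize(f,x0,method='Nelder-Mead',options=dict(initial_simplex=x0+np.array([[0,0,0],[.01,0,0],[0,.01,0],[0,0,.1]]),xatol=1e-4)); print('rack',r.x,r.fun)
    # gauge
    for cams in (["top"],["side"],["top","side"]):
        Ms={n:up(D[n,'gauge'][0]['mask']) for n in cams}
        def mk(n,p):
            x,y,a,hw,hx=p[:5]
            m=hullmask(n,T(box(-.08,.08,-.165,.165,0,.02),x,y,a))
            for s in(1,-1): m|=hullmask(n,T(box(hx-.055,hx+.055,s*.106-hw,s*.106+hw,.02,.11),x,y,a))
            return m
        x0=np.r_[onplane("top",[311,177],.02)[:2],-.14,.025,0.02]
        f=lambda p:-sum(iou(mk(n,p),Ms[n]) for n in cams)
        r=minimize(f,x0,method='Nelder-Mead',options=dict(initial_simplex=x0+np.vstack([np.zeros(5),np.diag([.01,.01,.05,.01,.02])]),xatol=1e-4,maxiter=400)); print('gauge',cams,r.x,r.fun)
        x,y,a=r.x[:3]; print('  seat',x+.015*np.cos(a),y+.015*np.sin(a))
    for q in('v_left','v_right'):
        m=D['top',q][0]['mask']; ys,xs=np.nonzero(m); print(q,onplane('top',[xs.mean(),ys.mean()],.048),onplane('top',[xs.mean(),ys.mean()],.034))
E
python3 fit.py
```

```text
top campos [ 0.50032781 -0.03411264  1.03832928]
side campos [ 0.47707355 -0.86987026  0.56808629]
steel ['top'] [0.42375001 0.30513749] -0.9452846975088968
steel ['side'] [0.42457318 0.30753305] -0.898973954222573
steel ['top', 'side'] [0.42381158 0.30512709] -1.832792159591742
brass_bar_center [0.48607963 0.31494307] -0.8661876964526268
copper_bar_center [0.55443141 0.31854217] -0.6530426884650318
rack [0.48766239 0.31432439 0.06479366] -0.7011023176936122
gauge ['top'] [ 0.62164326 -0.1432552  -0.17918463  0.03127409 -0.0037404 ] -0.9134489792923289
  seat 0.6364031044009406 -0.14592860599567808
gauge ['side'] [ 0.62202872 -0.14175478 -0.18141043  0.0505444   0.01408657] -0.9683653086821201
  seat 0.6367825706194185 -0.14446103848695666
gauge ['top', 'side'] [ 0.62171578 -0.14258661 -0.1806596   0.05728773  0.01290204] -1.928381938001802
  seat 0.6364716655719936 -0.14528178744627404
v_left [ 0.65530578 -0.13546389  0.048     ] [ 0.65749666 -0.13689666  0.034     ]
v_right [ 0.65026509 -0.16178387  0.048     ] [ 0.65238471 -0.16358872  0.034     ]
```

apply_moves(
  targets=[
    {"linear": [24, 40, 0], "angular": [0, 0, 0.143], "claw": 100},
    {"linear": [48, 80, 0], "angular": [0, 0, 0.286], "claw": 100},
    {"linear": [72, 119, 0], "angular": [0, 0, 0.429], "claw": 100},
    {"linear": [96, 158, 0], "angular": [0, 0, 0.572], "claw": 100},
    {"linear": [120, 198, 0], "angular": [0, 0, 0.715], "claw": 100},
  ],
)

```text
time: 1.4
ee_pos: [0.3307, -0.3089, 0.2315]
eef_rot: [[0.443, 0.897, 0.001], [0.897, -0.443, -0.001], [-0.0, 0.001, -1.0]]
contact_force: [1.2, -0.0, 0.2]
finger_gap: 0.0851
```

apply_moves(
  targets=[
    {"linear": [14, 40, 0], "angular": [0, 0, 0.143], "claw": 100},
    {"linear": [28, 80, 0], "angular": [0, 0, 0.286], "claw": 100},
    {"linear": [42, 120, 0], "angular": [0, 0, 0.429], "claw": 100},
    {"linear": [56, 160, 0], "angular": [0, 0, 0.572], "claw": 100},
    {"linear": [70, 200, 0], "angular": [0, 0, 0.715], "claw": 100},
  ],
)

```text
time: 1.9
ee_pos: [0.4004, -0.1087, 0.2316]
eef_rot: [[-0.254, 0.967, 0.001], [0.967, 0.254, -0.0], [-0.001, 0.001, -1.0]]
contact_force: [0.7, 0.3, 0.4]
finger_gap: 0.0858
```

apply_moves(
  targets=[
    {"linear": [6, 42, 0], "angular": [0, 0, 0.143], "claw": 100},
    {"linear": [12, 84, 0], "angular": [0, 0, 0.286], "claw": 100},
    {"linear": [18, 126, 0], "angular": [0, 0, 0.429], "claw": 100},
    {"linear": [24, 168, 0], "angular": [0, 0, 0.572], "claw": 100},
    {"linear": [30, 210, 0], "angular": [0, 0, 0.715], "claw": 100},
  ],
)

```text
time: 2.4
ee_pos: [0.4301, 0.1015, 0.2316]
eef_rot: [[-0.826, 0.564, 0.001], [0.564, 0.826, -0.0], [-0.001, 0.0, -1.0]]
contact_force: [0.3, 0.1, -0.3]
finger_gap: 0.0856
```

apply_moves(
  targets=[
    {"linear": [-1, 42, -10], "angular": [0, 0, 0.143], "claw": 100},
    {"linear": [-2, 84, -20], "angular": [0, 0, 0.286], "claw": 100},
    {"linear": [-4, 126, -40], "angular": [0, 0, 0.429], "claw": 100},
    {"linear": [-5, 168, -60], "angular": [0, 0, 0.572], "claw": 100},
    {"linear": [-6, 205, -80], "angular": [0, 0, 0.715], "claw": 100},
  ],
)

```text
time: 2.9
ee_pos: [0.4239, 0.3069, 0.1507]
eef_rot: [[-0.993, -0.117, 0.001], [-0.117, 0.993, 0.001], [-0.001, 0.0, -1.0]]
contact_force: [1.1, -1.1, 0.7]
finger_gap: 0.0852
```

```bash
python3 - <<'E'
from h import *
o=get_obs();print(o); 
im=capture("side");cv2.imwrite("pics/s2.png",cv2.resize(im[60:220,100:320,::-1],None,fx=3,fy=3,interpolation=2))
im=capture("top");cv2.imwrite("pics/t2.png",cv2.resize(im[150:320,50:270,::-1],None,fx=3,fy=3,interpolation=2))
E
```

```text
{'time': 2.9, 'joint_positions': array([ 4.85524927e-01,  3.46703335e-01, -3.84341606e-01,  8.38699343e-01,
        2.18758151e-05,  3.68506202e-01]), 'qd': array([ 0.65226993,  0.5522827 ,  0.23490671, -0.32352286, -0.00758406,
       -0.76377113]), 'effort': array([ -1.63366679, -45.87287307,  22.01345265,   0.76739151,
         0.14055863,   0.68220081]), 'ee_pos': array([0.42386107, 0.30687674, 0.15074887]), 'eef_rot': array([[-9.93160669e-01, -1.16752039e-01,  9.20249462e-04],
       [-1.16751607e-01,  9.93161015e-01,  5.10307260e-04],
       [-9.73535303e-04,  3.99376497e-04, -9.99999446e-01]]), 'contact_force': array([ 1.05559349, -1.13635531,  0.66775592]), 'wrist_torque': array([-0.04672237, -0.04964146,  0.00191032]), 'finger_gap': 0.08524073778114102}
```

View pics/s2.png

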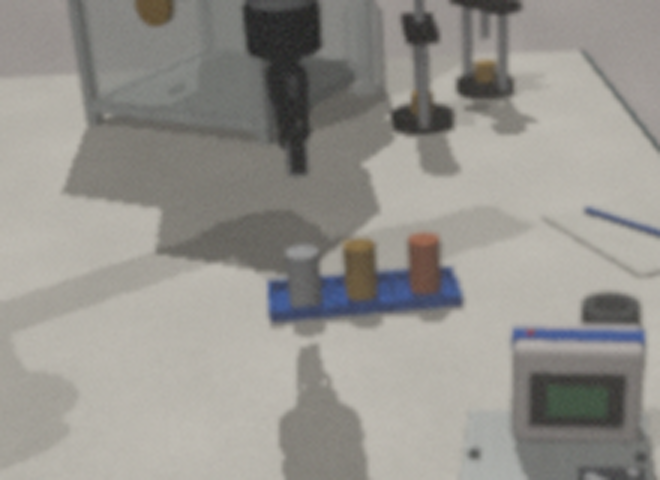

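View pics/t2.png

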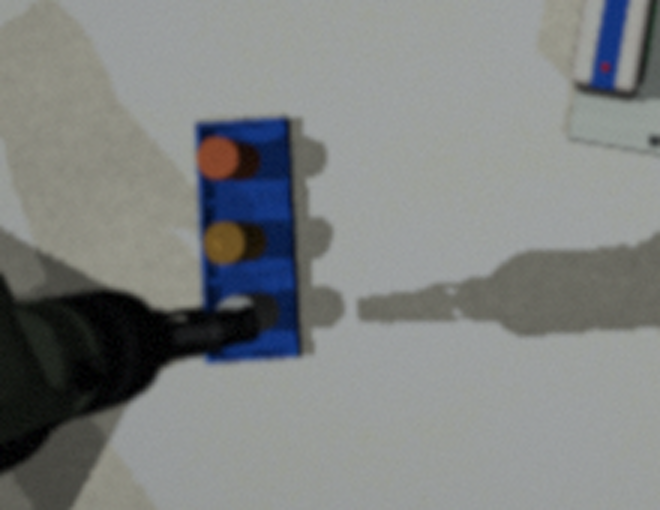

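apply_moves(
  targets=[
    {"linear": [0, 0, -30], "angular": [0, 0, -0.05], "claw": 100},
    {"linear": [0, 0, -65], "angular": [0, 0, -0.05], "claw": 100},
    {"linear": [0, 0, -100], "angular": [0, 0, -0.05], "claw": 100},
    {"linear": [0, 0, -120], "angular": [0, 0, -0.05], "claw": 100},
    {"linear": [0, 0, -129], "angular": [0, 0, -0.05], "claw": 100},
  ],
  force=40,
)

```text
time: 3.5
ee_pos: [0.423, 0.3034, 0.0206]
eef_rot: [[-0.998, -0.059, -0.003], [-0.059, 0.998, -0.002], [0.003, -0.002, -1.0]]
contact_force: [0.5, -0.2, 0.7]
finger_gap: 0.0853
```

apply_moves(
  targets=[
    {"linear": [0, 0, 0], "angular": [0, 0, 0], "claw": 0},
    {"linear": [0, 0, 0], "angular": [0, 0, 0], "claw": 0},
    {"linear": [0, 0, 0], "angular": [0, 0, 0], "claw": 0},
    {"linear": [0, 0, 0], "angular": [0, 0, 0], "claw": 0},
    {"linear": [0, 0, 0], "angular": [0, 0, 0], "claw": 0},
  ],
)

```text
time: 4.0
ee_pos: [0.4252, 0.3049, 0.0237]
eef_rot: [[-0.998, -0.06, 0.003], [-0.06, 0.998, 0.001], [-0.003, 0.0, -1.0]]
contact_force: [-0.4, -2.2, 5.2]
finger_gap: 0.0351
```

```bash
python3 - <<'E'
from h import *
o=get_obs();print(o['ee_pos'],o['finger_gap'],o['contact_force'],o['eef_rot'])
E
```

```text
[0.42521214 0.30493746 0.02372589] 0.03514653484162168 [-0.43791436 -2.17784158  5.18059379] [[-9.98196969e-01 -5.99642852e-02  2.66365733e-03]
 [-5.99631336e-02  9.98200462e-01  5.10165152e-04]
 [-2.68945566e-03  3.49524068e-04 -9.99996322e-01]]
```

apply_moves(
  targets=[
    {"linear": [0, 0, 0], "angular": [0, 0, 0], "claw": 0},
    {"linear": [0, 0, 10], "angular": [0, 0, 0], "claw": 0},
    {"linear": [0, 0, 30], "angular": [0, 0, 0], "claw": 0},
    {"linear": [0, 0, 60], "angular": [0, 0, 0], "claw": 0},
    {"linear": [0, 0, 90], "angular": [0, 0, 0], "claw": 0},
  ],
)

```text
time: 4.5
ee_pos: [0.423, 0.3043, 0.1132]
eef_rot: [[-0.998, -0.06, -0.002], [-0.06, 0.998, -0.001], [0.002, -0.0, -1.0]]
contact_force: [1.1, 0.5, -3.5]
finger_gap: 0.0355
```

apply_moves(
  targets=[
    {"linear": [0, -10, 30], "angular": [0, 0, 0], "claw": 0},
    {"linear": [5, -40, 60], "angular": [0, 0, 0], "claw": 0},
  ],
)

```text
time: 4.7
ee_pos: [0.4282, 0.2658, 0.1739]
eef_rot: [[-0.998, -0.064, -0.0], [-0.064, 0.998, 0.001], [0.0, 0.001, -1.0]]
contact_force: [0.6, -0.7, -4.1]
finger_gap: 0.0352
```

```bash
python3 - <<'E'
from h import *
o=get_obs();print(o['ee_pos'],o['finger_gap'],o['contact_force'],o['eef_rot'],o['wrist_torque'])
for n in("side","top"):
    im=capture(n);cv2.imwrite(f"pics/{n}3.png",cv2.resize(im[0 if n=='side' else 150:220 if n=='side' else 320,100 if n=='side' else 50:320,::-1],None,fx=2.5,fy=2.5,interpolation=2))
E
```

```text
[0.42820789 0.26578893 0.17387878] 0.03516802791387451 [ 0.61931975 -0.74427239 -4.11888316] [[-9.97962136e-01 -6.38084110e-02 -2.49587420e-04]
 [-6.38086834e-02  9.97961299e-01  1.30323731e-03]
 [ 1.65921084e-04  1.31650733e-03 -9.99999120e-01]] [-0.07535822 -0.12017705  0.013243  ]
```

View pics/side3.png

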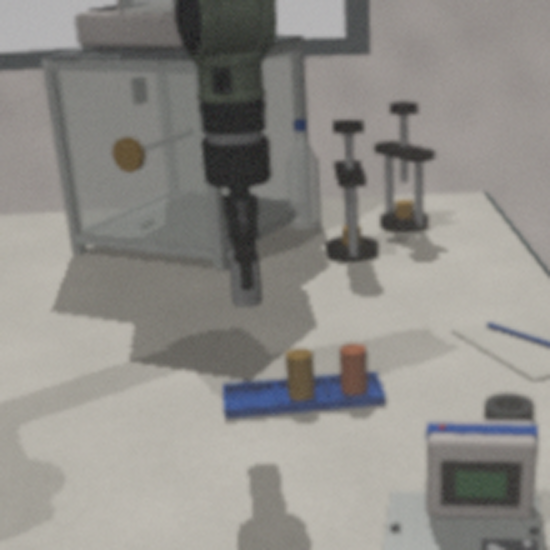

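apply_moves(
  targets=[
    {"linear": [8, -20, 0], "angular": [0, 0, -0.05], "claw": 0},
    {"linear": [24, -60, 0], "angular": [0, 0, -0.1], "claw": 0},
    {"linear": [41, -100, 0], "angular": [0, 0, -0.15], "claw": 0},
    {"linear": [57, -140, 0], "angular": [0, 0, -0.2], "claw": 0},
    {"linear": [73, -180, 0], "angular": [0, 0, -0.24], "claw": 0},
  ],
  force=50,
)

```text
time: 5.3
ee_pos: [0.5017, 0.0837, 0.1718]
eef_rot: [[-0.984, 0.18, -0.001], [0.18, 0.984, 0.001], [0.001, 0.0, -1.0]]
contact_force: [1.0, -0.5, -2.8]
finger_gap: 0.0347
```

apply_moves(
  targets=[
    {"linear": [16, -40, 0], "angular": [0, 0, 0], "claw": 0},
    {"linear": [32, -80, 0], "angular": [0, 0, 0], "claw": 0},
    {"linear": [49, -120, 0], "angular": [0, 0, 0], "claw": 0},
    {"linear": [65, -160, 0], "angular": [0, 0, 0], "claw": 0},
    {"linear": [81, -200, 0], "angular": [0, 0, 0], "claw": 0},
  ],
)

```text
time: 5.8
ee_pos: [0.5829, -0.1163, 0.1715]
eef_rot: [[-0.984, 0.179, -0.001], [0.179, 0.984, 0.001], [0.002, 0.001, -1.0]]
contact_force: [1.4, -0.1, -3.0]
finger_gap: 0.0351
```

apply_moves(
  targets=[
    {"linear": [9, -22, 0], "angular": [0, 0, 0], "claw": 0},
    {"linear": [9, -22, -30], "angular": [0, 0, 0], "claw": 0},
    {"linear": [9, -22, -70], "angular": [0, 0, 0], "claw": 0},
    {"linear": [9, -22, -100], "angular": [0, 0, 0], "claw": 0},
    {"linear": [9, -22, -115], "angular": [0, 0, 0], "claw": 0},
  ],
)

```text
time: 6.3
ee_pos: [0.5891, -0.1358, 0.0532]
eef_rot: [[-0.984, 0.179, -0.006], [0.179, 0.984, 0.003], [0.007, 0.002, -1.0]]
contact_force: [-0.7, 0.3, -3.0]
finger_gap: 0.0352
```

```bash
python3 - <<'E'
from h import *
o=get_obs();print(o['ee_pos'],o['finger_gap'],o['contact_force'],o['eef_rot'],o['wrist_torque'])
for n in("side","top"):
    im=capture(n)
    r=outline_of(n,'steel_bar_center'); print([(x['confidence'],x['at'],x['mask'].sum()) for x in r[:2]])
    c=im[100:300,200:360] if n=='side' else im[90:250,220:420]
    cv2.imwrite(f"pics/{n}4.png",cv2.resize(c[:,:,::-1],None,fx=3,fy=3,interpolation=2))
E
```

```text
[ 0.58907699 -0.13584508  0.05323631] 0.035166517886583516 [-0.69996699  0.29256558 -3.00757102] [[-0.98383264  0.17898667 -0.00609201]
 [ 0.17897161  0.98384985  0.00293776]
 [ 0.00651945  0.00179997 -0.99997713]] [-0.00805593  0.04032676  0.00429632]
[(0.49, [268.7, 225.7], np.int64(85)), (0.39, [293.0, 245.3], np.int64(7045))]
[]
```

View pics/side4.png

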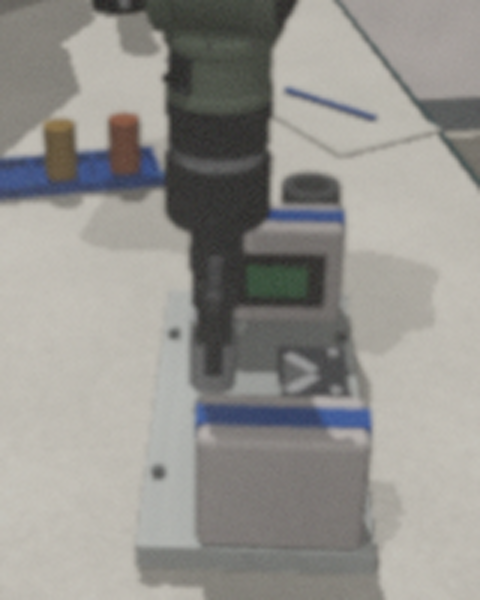

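View pics/top4.png

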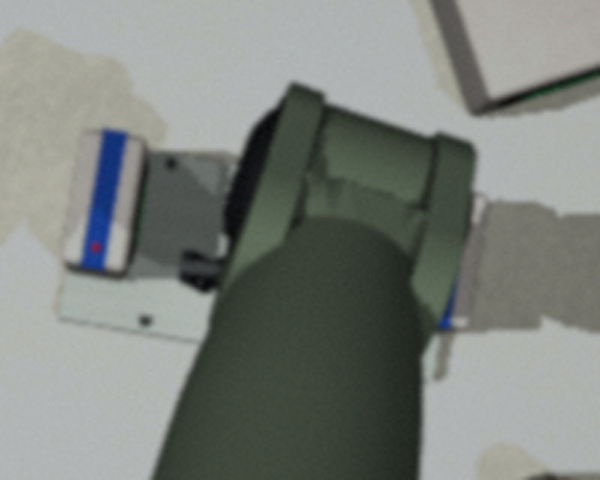

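apply_moves(
  targets=[
    {"linear": [0, 0, -8], "angular": [0, 0, 0], "claw": 0},
    {"linear": [0, 0, -14], "angular": [0, 0, 0], "claw": 0},
    {"linear": [0, 0, -14], "angular": [0, 0, 0], "claw": 0},
    {"linear": [0, 0, -16], "angular": [0, 0, 0], "claw": 0},
    {"linear": [0, 0, -16], "angular": [0, 0, 0], "claw": 0},
  ],
)

```text
time: 7.0
ee_pos: [0.5921, -0.1373, 0.0413]
eef_rot: [[-0.984, 0.179, 0.0], [0.179, 0.984, -0.0], [-0.0, -0.0, -1.0]]
contact_force: [-0.7, -0.3, -2.8]
finger_gap: 0.0346
```

apply_moves(
  targets=[
    {"linear": [0, 0, -1], "angular": [0, 0, 0], "claw": 0},
    {"linear": [0, 0, -1], "angular": [0, 0, 0], "claw": 0},
  ],
)

```text
time: 7.2
ee_pos: [0.5921, -0.1374, 0.0403]
eef_rot: [[-0.984, 0.179, 0.0], [0.179, 0.984, -0.0], [-0.0, -0.0, -1.0]]
contact_force: [0.6, -0.6, -3.5]
finger_gap: 0.0353
```

apply_moves(
  targets=[
    {"linear": [0, 0, -1], "angular": [0, 0, 0], "claw": 0},
    {"linear": [0, 0, -1], "angular": [0, 0, 0], "claw": 0},
  ],
)

```text
time: 7.4
ee_pos: [0.592, -0.1373, 0.0392]
eef_rot: [[-0.984, 0.179, -0.0], [0.179, 0.984, 0.0], [0.0, 0.0, -1.0]]
contact_force: [0.1, -0.7, -3.2]
finger_gap: 0.0351
```

apply_moves(
  targets=[
    {"linear": [0, 0, -0.5], "angular": [0, 0, 0], "claw": 0},
    {"linear": [0, 0, -0.5], "angular": [0, 0, 0], "claw": 0},
  ],
)

```text
time: 7.6
ee_pos: [0.5921, -0.1374, 0.0389]
eef_rot: [[-0.984, 0.179, 0.0], [0.179, 0.984, -0.0], [-0.0, -0.0, -1.0]]
contact_force: [-0.4, -0.2, -3.2]
finger_gap: 0.0352
```

apply_moves(
  targets=[
    {"linear": [0, 0, -0.5], "angular": [0, 0, 0], "claw": 0},
    {"linear": [0, 0, -0.5], "angular": [0, 0, 0], "claw": 0},
  ],
)

```text
time: 7.8
ee_pos: [0.5924, -0.1374, 0.0388]
eef_rot: [[-0.984, 0.179, 0.001], [0.179, 0.984, -0.0], [-0.001, -0.0, -1.0]]
contact_force: [-2.5, 0.5, 1.7]
finger_gap: 0.0349
```

apply_moves(
  targets=[
    {"linear": [0, 0, -0.5], "angular": [0, 0, 0], "claw": 0},
    {"linear": [0, 0, -0.5], "angular": [0, 0, 0], "claw": 0},
  ],
)

```text
time: 8.0
ee_pos: [0.5926, -0.1375, 0.0388]
eef_rot: [[-0.984, 0.179, 0.001], [0.179, 0.984, -0.0], [-0.001, -0.0, -1.0]]
contact_force: [-0.7, 0.3, 5.6]
finger_gap: 0.0352
```

apply_moves(
  targets=[
    {"linear": [0, 0, 1], "angular": [0, 0, 0], "claw": 60},
    {"linear": [0, 0, 1], "angular": [0, 0, 0], "claw": 80},
    {"linear": [0, 0, 1], "angular": [0, 0, 0], "claw": 80},
    {"linear": [0, 0, 1], "angular": [0, 0, 0], "claw": 80},
    {"linear": [0, 0, 1], "angular": [0, 0, 0], "claw": 80},
  ],
)

```text
time: 8.5
ee_pos: [0.592, -0.1373, 0.0387]
eef_rot: [[-0.984, 0.179, -0.0], [0.179, 0.984, 0.0], [0.0, 0.0, -1.0]]
contact_force: [-0.2, 0.5, 0.2]
finger_gap: 0.0682
```

apply_moves(
  targets=[
    {"linear": [-10, 2, 0], "angular": [0, 0, 0], "claw": 80},
    {"linear": [-25, 5, 0], "angular": [0, 0, 0], "claw": 80},
    {"linear": [-40, 7, 0], "angular": [0, 0, 0], "claw": 80},
    {"linear": [-50, 9, 0], "angular": [0, 0, 0], "claw": 80},
    {"linear": [-50, 9, 0], "angular": [0, 0, 0], "claw": 80},
  ],
)

```text
time: 9.0
ee_pos: [0.5401, -0.1277, 0.0386]
eef_rot: [[-0.984, 0.179, -0.002], [0.179, 0.984, 0.001], [0.002, 0.0, -1.0]]
contact_force: [0.6, 0.3, 0.0]
finger_gap: 0.0683
```

apply_moves(
  targets=[
    {"linear": [0, 0, 0], "angular": [0, 0, 0], "claw": 0},
    {"linear": [0, 0, 0], "angular": [0, 0, 0], "claw": 0},
    {"linear": [0, 0, 0], "angular": [0, 0, 0], "claw": 0},
    {"linear": [0, 0, 0], "angular": [0, 0, 0], "claw": 0},
    {"linear": [0, 0, 0], "angular": [0, 0, 0], "claw": 0},
  ],
)

```text
time: 9.5
ee_pos: [0.5423, -0.1284, 0.0387]
eef_rot: [[-0.984, 0.179, 0.0], [0.179, 0.984, -0.0], [-0.0, 0.0, -1.0]]
contact_force: [0.0, 1.0, -0.5]
finger_gap: 0.0
```

```bash
python3 - <<'E'
from h import *
o=get_obs();print(o['ee_pos'],o['finger_gap'],o['contact_force'],o['eef_rot'],o['wrist_torque'])
import pickle
for n in("side","top"):
    im=capture(n)
    r=outline_of(n,'steel_bar_center'); print([(x['confidence'],x['at'],x['mask'].sum()) for x in r[:2]])
    pickle.dump(r,open(f'st_{n}.pkl','wb'))
    c=im[100:300,200:360] if n=='side' else im[90:250,220:420]
    cv2.imwrite(f"pics/{n}5.png",cv2.resize(c[:,:,::-1],None,fx=3,fy=3,interpolation=2))
E
```

```text
[ 0.5422675  -0.12837894  0.03870353] 3.745939540913723e-05 [ 0.01102507  1.02574034 -0.47784092] [[-9.83891933e-01  1.78764241e-01  1.00070785e-04]
 [ 1.78764242e-01  9.83891938e-01 -2.81726919e-06]
 [-9.89624658e-05  1.51171896e-05 -9.99999995e-01]] [ 0.02333506 -0.01803583 -0.00245365]
[(0.63, [272.1, 220.5], np.int64(374))]
[]
```

View pics/side5.png

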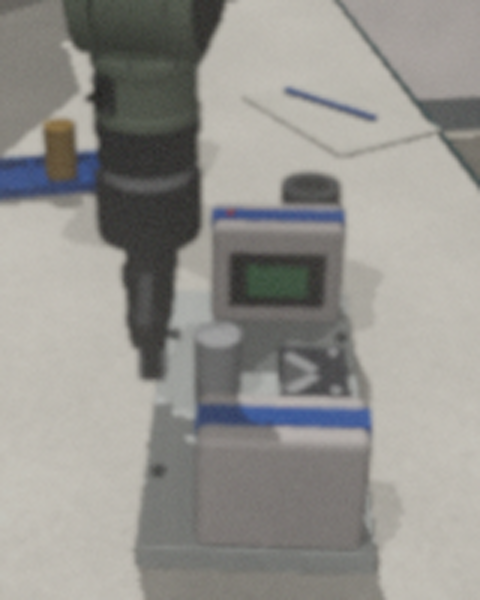

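View pics/top5.png

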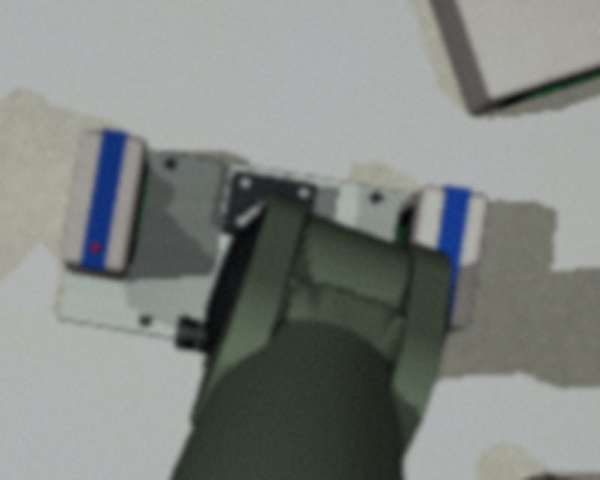

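apply_moves(
  targets=[
    {"linear": [0, 0, -3], "angular": [-0.0107, -0.059, 0], "claw": 0},
    {"linear": [0, 0, -6.5], "angular": [-0.0107, -0.059, 0], "claw": 0},
    {"linear": [7.4, -1.34, -6.5], "angular": [-0.0107, -0.059, 0], "claw": 0},
    {"linear": [14.76, -2.69, -6.5], "angular": [-0.0107, -0.059, 0], "claw": 0},
    {"linear": [19.68, -3.58, -6.5], "angular": [-0.0107, -0.059, 0], "claw": 0},
  ],
)

```text
time: 10.2
ee_pos: [0.5636, -0.1325, 0.0326]
eef_rot: [[-0.982, 0.179, 0.06], [0.178, 0.984, -0.011], [-0.061, -0.0, -0.998]]
contact_force: [-1.3, 0.2, 0.1]
finger_gap: 0.0002
```

apply_moves(
  targets=[
    {"linear": [3.94, -0.72, 0], "angular": [0, 0, 0], "claw": 0},
    {"linear": [7.87, -1.43, 0], "angular": [0, 0, 0], "claw": 0},
    {"linear": [11.81, -2.15, 0], "angular": [0, 0, 0], "claw": 0},
    {"linear": [15.74, -2.86, 0], "angular": [0, 0, 0], "claw": 0},
    {"linear": [19.68, -3.58, 0], "angular": [0, 0, 0], "claw": 0},
  ],
)

```text
time: 10.7
ee_pos: [0.5815, -0.1355, 0.0322]
eef_rot: [[-0.982, 0.179, 0.059], [0.179, 0.984, -0.011], [-0.06, 0.0, -0.998]]
contact_force: [-1.1, -0.4, -0.6]
finger_gap: -0.0001
```

```bash
cat > ob.py <<'E'
from h import *
o=get_obs(); s=np.array([.6365,-.1453]); a=-.18; R=np.array([[np.cos(a),np.sin(a)],[-np.sin(a),np.cos(a)]])
print('t',o['time'],'tcp seat',R@(o['ee_pos'][:2]-s)*1e3,'z',o['ee_pos'][2],'F seat',R@o['contact_force'][:2],o['contact_force'][2])
E
python3 ob.py; python3 - <<'E'
from h import *
for n in("side",):
    im=capture(n)
    c=im[100:300,200:360] if n=='side' else im[90:250,220:420]
    cv2.imwrite(f"pics/{n}6.png",cv2.resize(c[:,:,::-1],None,fx=3,fy=3,interpolation=2))
E
```

```text
t 10.7 tcp seat [-55.81933721  -0.1881672 ] z 0.03218320355845575 F seat [-1.03727869 -0.55721631] -0.6003201977466228
```

View pics/side6.png

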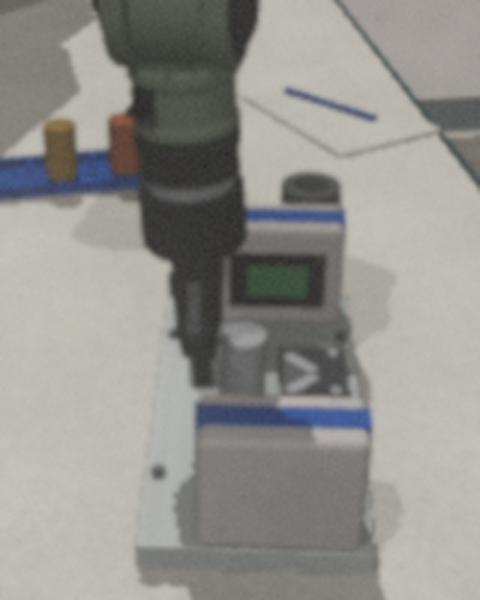

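apply_moves(
  targets=[
    {"linear": [3.94, -0.72, 0], "angular": [0, 0, 0], "claw": 0},
    {"linear": [7.87, -1.43, 0], "angular": [0, 0, 0], "claw": 0},
    {"linear": [11.81, -2.15, 0], "angular": [0, 0, 0], "claw": 0},
    {"linear": [13.78, -2.51, 0], "angular": [0, 0, 0], "claw": 0},
    {"linear": [14.76, -2.69, 0], "angular": [0, 0, 0], "claw": 0},
  ],
)

```text
time: 11.25
ee_pos: [0.5964, -0.1383, 0.0323]
eef_rot: [[-0.982, 0.179, 0.059], [0.179, 0.984, -0.011], [-0.06, -0.0, -0.998]]
contact_force: [-0.9, 0.3, 0.6]
finger_gap: -0.0002
```

apply_moves(
  targets=[
    {"linear": [0.98, -0.18, 0], "angular": [0, 0, 0], "claw": 0},
    {"linear": [1.97, -0.36, 0], "angular": [0, 0, 0], "claw": 0},
    {"linear": [2.95, -0.54, 0], "angular": [0, 0, 0], "claw": 0},
  ],
)

```text
time: 11.55
ee_pos: [0.5991, -0.1387, 0.0323]
eef_rot: [[-0.982, 0.179, 0.059], [0.179, 0.984, -0.011], [-0.06, 0.0, -0.998]]
contact_force: [-1.4, 0.6, -0.2]
finger_gap: 0.0001
```

```bash
python3 ob.py
```

```text
t 11.55 tcp seat [-38.00949392  -0.20343457] z 0.03226762981767217 F seat [-1.45358808  0.39212322] -0.23259865478132474
```

apply_moves(
  targets=[
    {"linear": [0.98, -0.18, 0], "angular": [0, 0, 0], "claw": 0},
    {"linear": [1.97, -0.36, 0], "angular": [0, 0, 0], "claw": 0},
    {"linear": [2.95, -0.54, 0], "angular": [0, 0, 0], "claw": 0},
  ],
)

```text
time: 11.85
ee_pos: [0.6021, -0.1393, 0.0323]
eef_rot: [[-0.982, 0.179, 0.059], [0.179, 0.984, -0.011], [-0.06, 0.0, -0.998]]
contact_force: [-0.6, 0.2, 1.0]
finger_gap: -0.0002
```

apply_moves(
  targets=[
    {"linear": [0.98, -0.18, 0], "angular": [0, 0, 0], "claw": 0},
    {"linear": [0.98, -0.18, 0], "angular": [0, 0, 0], "claw": 0},
  ],
)

```text
time: 12.05
ee_pos: [0.6033, -0.1395, 0.0323]
eef_rot: [[-0.982, 0.179, 0.059], [0.178, 0.984, -0.011], [-0.06, 0.0, -0.998]]
contact_force: [0.1, -0.5, 0.8]
finger_gap: -0.0001
```

apply_moves(
  targets=[
    {"linear": [0.98, -0.18, 0], "angular": [0, 0, 0], "claw": 0},
    {"linear": [0.98, -0.18, 0], "angular": [0, 0, 0], "claw": 0},
  ],
)

```text
time: 12.25
ee_pos: [0.6042, -0.1397, 0.0323]
eef_rot: [[-0.982, 0.179, 0.059], [0.179, 0.984, -0.011], [-0.06, -0.0, -0.998]]
contact_force: [-0.1, 0.2, -0.4]
finger_gap: -0.0002
```

```bash
python3 ob.py; python3 - <<'E'
from h import *
for n in("side",):
    im=capture(n)
    c=im[100:300,200:360] if n=='side' else im[90:250,220:420]
    cv2.imwrite(f"pics/{n}7.png",cv2.resize(c[:,:,::-1],None,fx=3,fy=3,interpolation=2))
E
```

```text
t 12.25 tcp seat [-32.81696478  -0.25931081] z 0.032313795194040984 F seat [-0.10707349  0.17687642] -0.43999293588828886
```

View pics/side7.png

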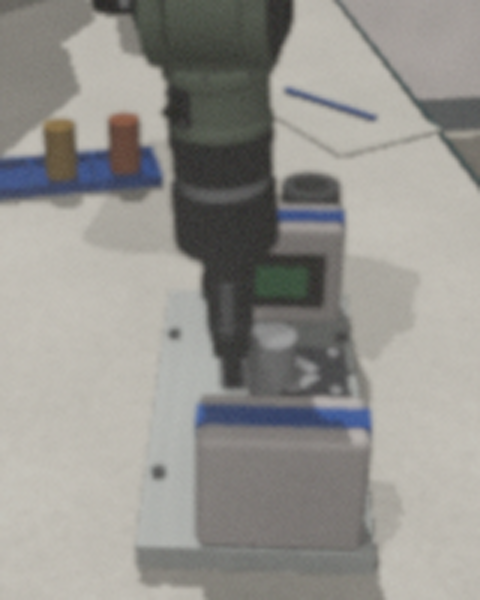

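Bar is upright at crop (275,340), near the V. Continuing in 0.5–1 mm steps.

apply_moves(
  targets=[
    {"linear": [0.98, -0.18, 0], "angular": [0, 0, 0], "claw": 0},
    {"linear": [0.98, -0.18, 0], "angular": [0, 0, 0], "claw": 0},
  ],
)

```text
time: 12.5
ee_pos: [0.6051, -0.1398, 0.0323]
eef_rot: [[-0.982, 0.179, 0.059], [0.178, 0.984, -0.011], [-0.06, 0.0, -0.998]]
contact_force: [-0.5, -0.9, 0.1]
finger_gap: 0.0002
```

apply_moves(
  targets=[
    {"linear": [0.98, -0.18, 0], "angular": [0, 0, 0], "claw": 0},
    {"linear": [0.98, -0.18, 0], "angular": [0, 0, 0], "claw": 0},
  ],
)

```text
time: 12.7
ee_pos: [0.6058, -0.14, 0.0322]
eef_rot: [[-0.982, 0.179, 0.058], [0.179, 0.984, -0.011], [-0.059, -0.0, -0.998]]
contact_force: [-1.1, -0.6, 0.6]
finger_gap: 0.0002
```

apply_moves(
  targets=[
    {"linear": [0.49, -0.09, 0], "angular": [0, 0, 0], "claw": 0},
    {"linear": [0.49, -0.09, 0], "angular": [0, 0, 0], "claw": 0},
  ],
)

```text
time: 12.9
ee_pos: [0.6059, -0.1401, 0.0321]
eef_rot: [[-0.982, 0.179, 0.058], [0.179, 0.984, -0.011], [-0.059, -0.0, -0.998]]
contact_force: [-3.7, -0.1, 1.0]
finger_gap: -0.0002
```

apply_moves(
  targets=[
    {"linear": [0.49, -0.09, 0], "angular": [0, 0, 0], "claw": 0},
    {"linear": [0.49, -0.09, 0], "angular": [0, 0, 0], "claw": 0},
  ],
)

```text
time: 13.1
ee_pos: [0.6063, -0.1402, 0.032]
eef_rot: [[-0.982, 0.179, 0.058], [0.179, 0.984, -0.011], [-0.059, -0.0, -0.998]]
contact_force: [-4.2, -0.8, 1.1]
finger_gap: 0.0002
```

apply_moves(
  targets=[
    {"linear": [0.3, -0.05, 0], "angular": [0, 0, 0], "claw": 0},
    {"linear": [0.3, -0.05, 0], "angular": [0, 0, 0], "claw": 0},
  ],
)

```text
time: 13.3
ee_pos: [0.6069, -0.1403, 0.0321]
eef_rot: [[-0.982, 0.179, 0.058], [0.179, 0.984, -0.011], [-0.059, -0.0, -0.998]]
contact_force: [-4.0, -0.6, 0.3]
finger_gap: -0.0002
```

```bash
python3 ob.py
```

```text
t 13.3 tcp seat [-30.03076877  -0.36556554] z 0.03205333375895511 F seat [-3.84903921 -1.34898027] 0.34064845435096125
```

apply_moves(
  targets=[
    {"linear": [0.3, -0.05, 0], "angular": [0, 0, 0], "claw": 0},
    {"linear": [0.3, -0.05, 0], "angular": [0, 0, 0], "claw": 0},
  ],
)

```text
time: 13.5
ee_pos: [0.6076, -0.1402, 0.0321]
eef_rot: [[-0.982, 0.179, 0.059], [0.179, 0.984, -0.011], [-0.06, 0.0, -0.998]]
contact_force: [-3.6, -0.2, -0.6]
finger_gap: -0.0002
```

```bash
python3 ob.py
```

```text
t 13.5 tcp seat [-29.38947928  -0.19703506] z 0.03213441210017233 F seat [-3.5040863  -0.82002217] -0.5637119623419903
```

apply_moves(
  targets=[
    {"linear": [0.3, -0.05, 0], "angular": [0, 0, 0], "claw": 0},
    {"linear": [0.3, -0.05, 0], "angular": [0, 0, 0], "claw": 0},
  ],
)

```text
time: 13.7
ee_pos: [0.6079, -0.1403, 0.0322]
eef_rot: [[-0.982, 0.179, 0.059], [0.179, 0.984, -0.011], [-0.06, 0.0, -0.998]]
contact_force: [-3.1, -0.9, -0.5]
finger_gap: 0.0
```

apply_moves(
  targets=[
    {"linear": [0.3, -0.05, 0], "angular": [0, 0, 0], "claw": 0},
    {"linear": [0.3, -0.05, 0], "angular": [0, 0, 0], "claw": 0},
  ],
)

```text
time: 13.9
ee_pos: [0.6082, -0.1404, 0.0323]
eef_rot: [[-0.982, 0.179, 0.059], [0.178, 0.984, -0.011], [-0.06, 0.0, -0.998]]
contact_force: [-2.9, -1.4, -0.8]
finger_gap: 0.0
```

apply_moves(
  targets=[
    {"linear": [0.3, -0.05, 0], "angular": [0, 0, 0], "claw": 0},
    {"linear": [0.3, -0.05, 0], "angular": [0, 0, 0], "claw": 0},
  ],
)

```text
time: 14.1
ee_pos: [0.6084, -0.1404, 0.0323]
eef_rot: [[-0.982, 0.179, 0.059], [0.179, 0.984, -0.011], [-0.06, 0.0, -0.998]]
contact_force: [-2.9, -1.1, 0.4]
finger_gap: 0.0004
```

apply_moves(
  targets=[
    {"linear": [0.3, -0.05, 0], "angular": [0, 0, 0], "claw": 0},
    {"linear": [0.3, -0.05, 0], "angular": [0, 0, 0], "claw": 0},
  ],
)

```text
time: 14.3
ee_pos: [0.6084, -0.1404, 0.0322]
eef_rot: [[-0.982, 0.179, 0.058], [0.179, 0.984, -0.011], [-0.059, 0.0, -0.998]]
contact_force: [-4.6, -0.3, -0.3]
finger_gap: -0.0001
```

apply_moves(
  targets=[
    {"linear": [0.3, -0.05, 0], "angular": [0, 0, 0], "claw": 0},
    {"linear": [0.3, -0.05, 0], "angular": [0, 0, 0], "claw": 0},
  ],
)

```text
time: 14.5
ee_pos: [0.6084, -0.1404, 0.0322]
eef_rot: [[-0.982, 0.179, 0.058], [0.179, 0.984, -0.011], [-0.059, -0.0, -0.998]]
contact_force: [-6.3, 0.4, 0.4]
finger_gap: 0.0002
```

```bash
python3 ob.py; python3 - <<'E'
from h import *
for n in("side","top"):
    im=capture(n)
    c=im[180:270,240:340] if n=='side' else im[90:250,220:420]
    cv2.imwrite(f"pics/{n}8.png",cv2.resize(c[:,:,::-1],None,fx=5 if n=='side' else 3,fy=5 if n=='side' else 3,interpolation=2))
E
```

```text
t 14.5 tcp seat [-28.51332212  -0.20241036] z 0.03216329066081595 F seat [-6.2605495  -0.68737839] 0.43644714088211956
```

View pics/side8.png

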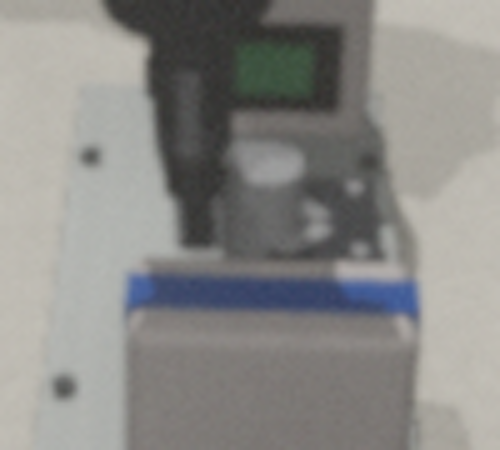

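View pics/top8.png

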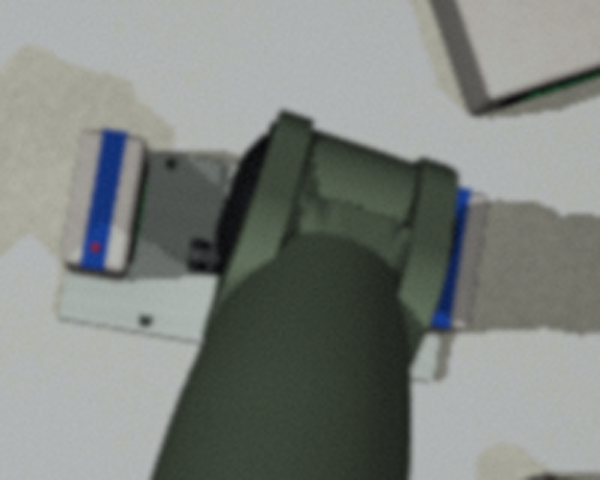

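apply_moves(
  targets=[
    {"linear": [0.3, -0.05, 0], "angular": [0, 0, 0], "claw": 0},
    {"linear": [0.3, -0.05, 0], "angular": [0, 0, 0], "claw": 0},
  ],
)

```text
time: 14.8
ee_pos: [0.6084, -0.1404, 0.0322]
eef_rot: [[-0.982, 0.179, 0.057], [0.179, 0.984, -0.011], [-0.058, -0.0, -0.998]]
contact_force: [-6.7, -0.3, 1.1]
finger_gap: 0.0003
```

```bash
python3 ob.py
```

```text
t 14.8 tcp seat [-28.47830739  -0.21657226] z 0.03216876273830404 F seat [-6.53839096 -1.44421581] 1.0794560856740008
```

apply_moves(
  targets=[
    {"linear": [0, 0, 0], "angular": [0, 0, 0], "claw": 0},
  ],
)

```text
time: 14.9
ee_pos: [0.6084, -0.1404, 0.0322]
eef_rot: [[-0.982, 0.179, 0.057], [0.179, 0.984, -0.011], [-0.058, -0.0, -0.998]]
contact_force: [-6.3, -0.3, 1.5]
finger_gap: 0.0004
```

apply_moves(
  targets=[
    {"linear": [0.3, -0.05, 0], "angular": [0, 0, 0], "claw": 0},
    {"linear": [0.3, -0.05, 0], "angular": [0, 0, 0], "claw": 0},
  ],
)

```text
time: 15.1
ee_pos: [0.6085, -0.1404, 0.0321]
eef_rot: [[-0.982, 0.179, 0.057], [0.179, 0.984, -0.01], [-0.058, -0.0, -0.998]]
contact_force: [-7.2, -0.4, 3.3]
finger_gap: 0.0001
```

```bash
python3 ob.py
```

```text
t 15.1 tcp seat [-28.44344155  -0.21911939] z 0.032148926085081485 F seat [-6.9875975  -1.66211957] 3.2691310246453305
```

apply_moves(
  targets=[
    {"linear": [0, 0, 0], "angular": [0, 0, 0], "claw": 0},
  ],
)

```text
time: 15.2
ee_pos: [0.6085, -0.1404, 0.0322]
eef_rot: [[-0.982, 0.179, 0.057], [0.179, 0.984, -0.01], [-0.058, -0.0, -0.998]]
contact_force: [-6.8, -1.1, 2.8]
finger_gap: -0.0001
```

```bash
python3 ob.py
```

```text
t 15.2 tcp seat [-28.4388699   -0.23127115] z 0.03216569370417307 F seat [-6.51114714 -2.34085439] 2.7507938133766063
```

apply_moves(
  targets=[
    {"linear": [-0.05, -0.3, 0.2], "angular": [0, 0, 0], "claw": 0},
    {"linear": [-0.05, -0.3, 0.2], "angular": [0, 0, 0], "claw": 0},
  ],
)

```text
time: 15.4
ee_pos: [0.6085, -0.1405, 0.0322]
eef_rot: [[-0.982, 0.179, 0.057], [0.178, 0.984, -0.01], [-0.058, 0.0, -0.998]]
contact_force: [-7.0, 0.3, 0.8]
finger_gap: 0.0
```

```bash
python3 ob.py
```

```text
t 15.4 tcp seat [-28.43858459  -0.24854973] z 0.03220082860996913 F seat [-6.94213696 -0.96937   ] 0.8116882455835848
```

apply_moves(
  targets=[
    {"linear": [0.3, -0.05, 0.1], "angular": [0, 0, 0], "claw": 0},
    {"linear": [0.3, -0.05, 0.1], "angular": [0, 0, 0], "claw": 0},
  ],
)

```text
time: 15.6
ee_pos: [0.6085, -0.1405, 0.0322]
eef_rot: [[-0.982, 0.179, 0.056], [0.179, 0.984, -0.01], [-0.057, 0.0, -0.998]]
contact_force: [-7.8, 0.9, 1.0]
finger_gap: 0.0001
```

```bash
python3 ob.py
```

```text
t 15.6 tcp seat [-28.44012162  -0.25022001] z 0.0321917310538756 F seat [-7.87991041 -0.50263631] 1.0215958865977035
```

apply_moves(
  targets=[
    {"linear": [0.25, -0.1, 0.1], "angular": [0, 0, 0], "claw": 0},
    {"linear": [0.5, -0.2, 0.2], "angular": [0, 0, 0], "claw": 0},
    {"linear": [0.5, -0.2, 0.2], "angular": [0, 0, 0], "claw": 0},
  ],
)

```text
time: 15.9
ee_pos: [0.6085, -0.1405, 0.0322]
eef_rot: [[-0.982, 0.179, 0.055], [0.179, 0.984, -0.01], [-0.056, 0.001, -0.998]]
contact_force: [-7.9, 0.3, 1.2]
finger_gap: -0.0003
```

```bash
python3 ob.py
```

```text
t 15.9 tcp seat [-28.45589175  -0.27740734] z 0.03221069828173116 F seat [-7.78352293 -1.09683766] 1.2133904264961497
```

apply_moves(
  targets=[
    {"linear": [0.2, -0.1, 0.1], "angular": [0, 0, 0], "claw": 0},
    {"linear": [0.4, -0.15, 0.2], "angular": [0, 0, 0], "claw": 0},
  ],
)

```text
time: 16.1
ee_pos: [0.6085, -0.1405, 0.0323]
eef_rot: [[-0.982, 0.179, 0.055], [0.179, 0.984, -0.009], [-0.055, 0.001, -0.998]]
contact_force: [-8.9, 0.5, 1.0]
finger_gap: -0.0001
```

```bash
python3 ob.py
```

```text
t 16.1 tcp seat [-28.39346814  -0.26715506] z 0.03225756880280526 F seat [-8.86234483 -1.13555219] 0.9919491483539582
```

apply_moves(
  targets=[
    {"linear": [0, 0, 0], "angular": [0, 0, 0], "claw": 0},
  ],
)

```text
time: 16.2
ee_pos: [0.6085, -0.1405, 0.0323]
eef_rot: [[-0.982, 0.179, 0.055], [0.179, 0.984, -0.009], [-0.056, 0.001, -0.998]]
contact_force: [-9.3, 0.6, 1.2]
finger_gap: 0.0002
```

```bash
python3 ob.py
```

```text
t 16.2 tcp seat [-28.3666669   -0.25448842] z 0.032263350459334025 F seat [-9.24629271 -1.11468792] 1.1919903065452935
```

apply_moves(
  targets=[
    {"linear": [0.2, -0.1, 0.1], "angular": [0, 0, 0], "claw": 0},
    {"linear": [0.4, -0.2, 0.15], "angular": [0, 0, 0], "claw": 0},
  ],
)

```text
time: 16.4
ee_pos: [0.6086, -0.1405, 0.0323]
eef_rot: [[-0.982, 0.179, 0.054], [0.179, 0.984, -0.009], [-0.055, 0.001, -0.998]]
contact_force: [-9.9, 2.3, 1.8]
finger_gap: -0.0002
```

apply_moves(
  targets=[
    {"linear": [0.2, -0.1, 0.1], "angular": [0, 0, 0], "claw": 0},
    {"linear": [0.4, -0.2, 0.15], "angular": [0, 0, 0], "claw": 0},
  ],
)

```text
time: 16.6
ee_pos: [0.6085, -0.1405, 0.0323]
eef_rot: [[-0.982, 0.179, 0.053], [0.179, 0.984, -0.009], [-0.054, 0.001, -0.999]]
contact_force: [-10.8, 2.6, 2.2]
finger_gap: 0.0002
```

```bash
python3 ob.py
```

```text
t 16.6 tcp seat [-28.40319789  -0.29275339] z 0.03226384902261607 F seat [-11.05332853   0.58080175] 2.1614489027522783
```

apply_moves(
  targets=[
    {"linear": [0, 0, 0], "angular": [0, 0, 0], "claw": 0},
  ],
)

```text
time: 16.7
ee_pos: [0.6085, -0.1405, 0.0323]
eef_rot: [[-0.982, 0.179, 0.053], [0.179, 0.984, -0.009], [-0.054, 0.001, -0.999]]
contact_force: [-10.7, 1.8, 2.4]
finger_gap: -0.0002
```

```bash
python3 ob.py
```

```text
t 16.7 tcp seat [-28.40145606  -0.2769001 ] z 0.03225169617331891 F seat [-10.83719123  -0.17395952] 2.4219276447113374
```

apply_moves(
  targets=[
    {"linear": [0.25, -0.05, 0.1], "angular": [0, 0, 0], "claw": 0},
    {"linear": [0.25, -0.05, 0.1], "angular": [0, 0, 0], "claw": 0},
    {"linear": [0.25, -0.05, 0.1], "angular": [0, 0, 0], "claw": 0},
  ],
)

```text
time: 17.0
ee_pos: [0.6085, -0.1405, 0.0323]
eef_rot: [[-0.982, 0.179, 0.053], [0.178, 0.984, -0.009], [-0.053, 0.001, -0.999]]
contact_force: [-9.5, 1.9, 1.6]
finger_gap: -0.0001
```

```bash
python3 ob.py
```

```text
t 17.0 tcp seat [-28.38601893  -0.27410468] z 0.03226063377568672 F seat [-9.67077963  0.18489849] 1.6281312992016876
```

apply_moves(
  targets=[
    {"linear": [0, 0, 0], "angular": [0, 0, 0], "claw": 0},
    {"linear": [0, 0, 0], "angular": [0, 0, 0], "claw": 0},
    {"linear": [0, 0, 0], "angular": [0, 0, 0], "claw": 0},
    {"linear": [0, 0, 0], "angular": [0, 0, 0], "claw": 0},
    {"linear": [0, 0, 0], "angular": [0, 0, 0], "claw": 0},
  ],
)

```text
time: 17.5
ee_pos: [0.6085, -0.1405, 0.0323]
eef_rot: [[-0.982, 0.179, 0.053], [0.178, 0.984, -0.009], [-0.054, 0.001, -0.999]]
contact_force: [-10.7, 0.2, 2.8]
finger_gap: 0.0003
```

```bash
python3 ob.py
```

```text
t 17.5 tcp seat [-28.37206978  -0.2846605 ] z 0.03230269852782629 F seat [-10.5465998  -1.7241384] 2.8451590432147302
```

apply_moves(
  targets=[
    {"linear": [0, 0, 0], "angular": [0, 0, 0], "claw": 0},
    {"linear": [0, 0, 0], "angular": [0, 0, 0], "claw": 0},
    {"linear": [0, 0, 0], "angular": [0, 0, 0], "claw": 0},
    {"linear": [0, 0, 0], "angular": [0, 0, 0], "claw": 0},
    {"linear": [0, 0, 0], "angular": [0, 0, 0], "claw": 0},
  ],
)

```text
time: 18.0
ee_pos: [0.6085, -0.1405, 0.0323]
eef_rot: [[-0.982, 0.179, 0.053], [0.179, 0.984, -0.009], [-0.054, 0.001, -0.999]]
contact_force: [-10.3, 2.0, 3.7]
finger_gap: 0.0002
```

```bash
python3 ob.py; python3 - <<'E'
from h import *
for n in("side",):
    im=capture(n)
    c=im[180:270,240:340]
    cv2.imwrite(f"pics/{n}9.png",cv2.resize(c[:,:,::-1],None,fx=5,fy=5,interpolation=2))
E
```

```text
t 18.0 tcp seat [-28.36463526  -0.3047151 ] z 0.03229310449515303 F seat [-10.48936606   0.09865497] 3.6729601842073594
```

View pics/side9.png

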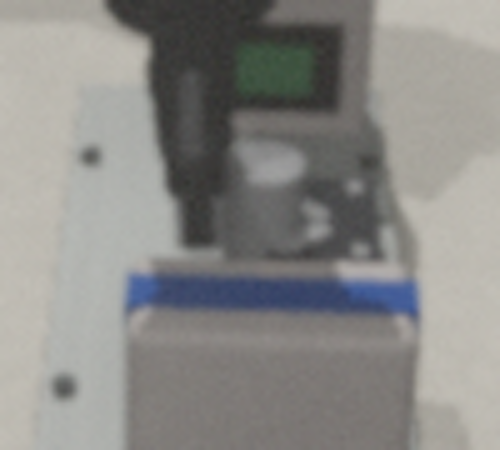

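apply_moves(
  targets=[
    {"linear": [0.2, -0.05, 0.1], "angular": [0, 0, 0], "claw": 0},
    {"linear": [0.4, -0.09, 0.2], "angular": [0, 0, 0], "claw": 0},
    {"linear": [0.4, -0.09, 0.2], "angular": [0, 0, 0], "claw": 0},
  ],
)

```text
time: 18.35
ee_pos: [0.6085, -0.1405, 0.0323]
eef_rot: [[-0.983, 0.179, 0.052], [0.179, 0.984, -0.008], [-0.053, 0.001, -0.999]]
contact_force: [-10.9, 2.3, 1.9]
finger_gap: 0.0004
```

```bash
python3 ob.py
```

```text
t 18.35 tcp seat [-28.37036688  -0.28638612] z 0.03232088580917176 F seat [-11.1819188    0.31273389] 1.9249055437208158
```

apply_moves(
  targets=[
    {"linear": [0, 0, 0], "angular": [0, 0, 0], "claw": 0},
    {"linear": [0, 0, 0], "angular": [0, 0, 0], "claw": 0},
    {"linear": [0, 0, 0], "angular": [0, 0, 0], "claw": 0},
    {"linear": [0, 0, 0], "angular": [0, 0, 0], "claw": 0},
    {"linear": [0, 0, 0], "angular": [0, 0, 0], "claw": 0},
  ],
)

```text
time: 18.85
ee_pos: [0.6085, -0.1405, 0.0323]
eef_rot: [[-0.983, 0.179, 0.052], [0.179, 0.984, -0.008], [-0.053, 0.001, -0.999]]
contact_force: [-10.7, 2.1, 2.2]
finger_gap: -0.0002
```

```bash
python3 ob.py
```

```text
t 18.85 tcp seat [-28.39941019  -0.2860992 ] z 0.03232070273883874 F seat [-10.8751551    0.16497343] 2.233799827102985
```

apply_moves(
  targets=[
    {"linear": [0, 0, 0], "angular": [0, 0, 0], "claw": 0},
    {"linear": [0, 0, 0], "angular": [0, 0, 0], "claw": 0},
    {"linear": [0, 0, 0], "angular": [0, 0, 0], "claw": 0},
    {"linear": [0, 0, 0], "angular": [0, 0, 0], "claw": 0},
    {"linear": [0, 0, 0], "angular": [0, 0, 0], "claw": 0},
  ],
)

```text
time: 19.35
ee_pos: [0.6086, -0.1405, 0.0323]
eef_rot: [[-0.983, 0.179, 0.052], [0.179, 0.984, -0.008], [-0.053, 0.001, -0.999]]
contact_force: [-11.3, 1.4, 2.1]
finger_gap: 0.0001
```

```bash
python3 ob.py
```

```text
t 19.35 tcp seat [-28.3519183   -0.29114379] z 0.0323393981659712 F seat [-11.41132514  -0.61735066] 2.076950472240232
```

apply_moves(
  targets=[
    {"linear": [-1.5, 0.3, -0.4], "angular": [0, 0, 0], "claw": 0},
    {"linear": [-3, 0.7, -0.8], "angular": [0, 0, 0], "claw": 0},
    {"linear": [-5, 1, -1], "angular": [0, 0, 0], "claw": 0},
    {"linear": [-10, 1.9, -1], "angular": [0, 0, 0], "claw": 0},
    {"linear": [-25, 4.5, -1], "angular": [0, 0, 0], "claw": 0},
  ],
)

```text
time: 19.85
ee_pos: [0.5901, -0.1381, 0.0337]
eef_rot: [[-0.982, 0.178, 0.064], [0.178, 0.984, -0.012], [-0.066, -0.0, -0.998]]
contact_force: [-0.5, 0.1, -0.1]
finger_gap: 0.0001
```

apply_moves(
  targets=[
    {"linear": [-30, 5, 0], "angular": [0, 0, 0], "claw": 0},
    {"linear": [-60, 11, 20], "angular": [0.01, 0.055, 0], "claw": 0},
    {"linear": [-90, 16, 60], "angular": [0.01, 0.055, 0], "claw": 0},
    {"linear": [-120, 16, 100], "angular": [0.01, 0.055, 0], "claw": 0},
    {"linear": [-150, 16, 140], "angular": [0.01, 0.055, 0], "claw": 0},
  ],
)

```text
time: 20.35
ee_pos: [0.4375, -0.1215, 0.1743]
eef_rot: [[-0.984, 0.178, 0.007], [0.178, 0.984, -0.002], [-0.007, -0.0, -1.0]]
contact_force: [0.4, -0.5, 0.2]
finger_gap: -0.0001
```

apply_moves(
  targets=[
    {"linear": [0, 45, 0], "angular": [0, 0, 0], "claw": 0},
    {"linear": [0, 90, 0], "angular": [0, 0, 0], "claw": 0},
    {"linear": [0, 135, 0], "angular": [0, 0, 0], "claw": 0},
    {"linear": [0, 180, 0], "angular": [0, 0, 0], "claw": 0},
    {"linear": [0, 180, 0], "angular": [0, 0, 0], "claw": 0},
  ],
)

```text
time: 20.85
ee_pos: [0.4382, 0.0632, 0.1734]
eef_rot: [[-0.985, 0.171, 0.008], [0.171, 0.985, 0.002], [-0.008, 0.003, -1.0]]
contact_force: [0.5, -0.6, 0.5]
finger_gap: -0.0
```

```bash
python3 - <<'E'
from fit import *
Ms={}
for n in("side","top"):
    im=capture(n)
    r=outline_of(n,'steel_bar_center'); print(n,[(x['confidence'],x['at'],x['mask'].sum()) for x in r[:2]])
    if r: Ms[n]=up(r[0]['mask'])
    c=im[150:270,220:340] if n=='side' else im[110:230,230:390]
    cv2.imwrite(f"pics/{n}10.png",cv2.resize(c[:,:,::-1],None,fx=4.5,fy=4.5,interpolation=2))
s=np.array([.6365,-.1453]);a=-.18
R=np.array([[np.cos(a),np.sin(a)],[-np.sin(a),np.cos(a)]])
for n in Ms:
    f=lambda p:-iou(hullmask(n,T(CYL+[0,0,.02],p[0],p[1],0)),Ms[n])
    r=minimize(f,s,method='Nelder-Mead',options=dict(initial_simplex=s+np.array([[0,0],[.01,0],[0,.01]]),xatol=1e-4)); print(n,r.x,r.fun,R@(r.x-s)*1e3)
E
```

```text
side [(0.9, [292.3, 216.8], np.int64(332))]
top [(0.57, [307.1, 171.1], np.int64(205))]
side [ 0.64128656 -0.12377728] -0.7321953267105079 [ 0.85602212 22.0319253 ]
top [ 0.63618861 -0.1461007 ] -0.9151735722284434 [-0.16300649 -0.84350665]
```

View pics/side10.png

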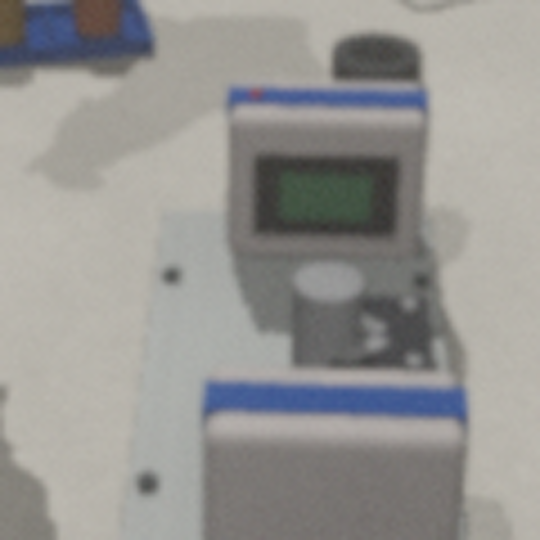

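View pics/top10.png

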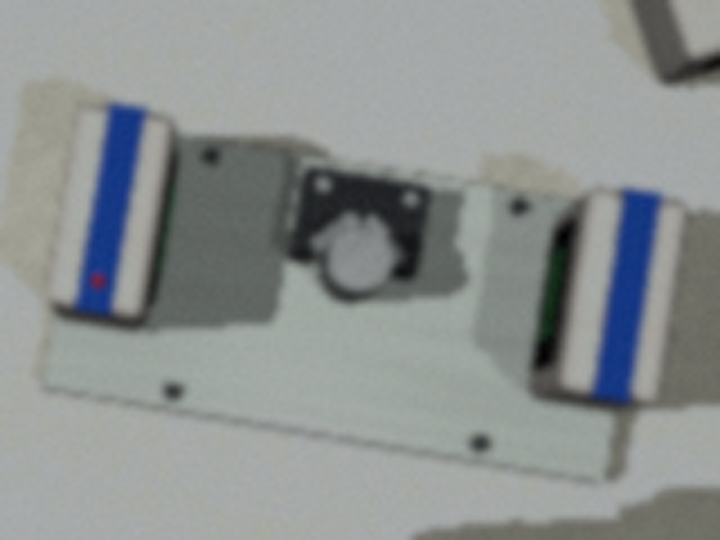

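apply_moves(
  targets=[
    {"linear": [0, 0, 0], "angular": [0, 0, 0], "claw": 0},
    {"linear": [0, 0, 0], "angular": [0, 0, 0], "claw": 0},
  ],
)

```text
time: 21.25
ee_pos: [0.4377, 0.0575, 0.1724]
eef_rot: [[-0.983, 0.181, 0.004], [0.181, 0.983, -0.001], [-0.004, 0.0, -1.0]]
contact_force: [0.8, -0.1, 0.4]
finger_gap: 0.0001
```

```bash
python3 -c "
from workcell import *
print(sign_off())"
```

```text
the job is handed in; nothing more can be done
None
```

The steel bar is standing seated in the V and released, and I handed the job in at about 21 s. I lifted it from the rack, stood it on the plate about 45 mm in front of the seat, and slid it home with the closed fingers. It met the left face first, slid along it, then stopped against both.

- **Push:** I held it at about 10.5–11.4 N for over a second, slightly under the 12 N asked for. Sideways force was mostly under 1 N, with one reading of 1.7 N. The force on each face could not be measured, but I estimate 6–7 N.
- **Position:** the final top picture puts the bar 0.2 mm along and 0.8 mm across from the estimated seat. That is within the 1.5 mm limit, but the camera calibration is only good to about 2 mm.
- **Disagreement:** the side-camera fit was 22 mm off across the V. I ignored it because the right-hand head hides the bar's lower part there (fit score 0.73). By eye, the side picture shows the bar upright at the V.
- **Other objects:** the arm touched nothing at the end. I did not re-measure the brass and copper bars, jar or ring, but no move came near the jar or ring. After the steel bar was lifted out, the two other bars still stood in the rack.

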